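# Lay the forming block down against the bench stop

### The job

Get the jeweller's forming block ready for work: push over the steel block with the yellow-painted top edge so that it lies on its back, towards the stop bar, with its round hollows facing up. Then push it along the bench until its top end sits square and flush against the stop bar. Only push: do not lift or carry the block, leave the blue-marked block standing where it is, and leave everything else alone.

Things in the scene. Friction and masses are not known exactly. Their poses are not given: they have to be found in the camera images.
- stop: The bench stop: a pale metal bar fixed to the bench, 20 mm (x) by 360 mm (y) by 22 mm tall. Origin under its centre; its x axis points away from the robot's side, square to the bar; the front face (towards the robot) is at x = -10 mm in its frame. It does not move.
- swage: The steel forming block: 30 (x) by 50 (y) by 60 mm tall (z), 0.5 to 0.8 kg, loose, standing on end 150 to 175 mm in front of the bar, beside a like block; either may be on the left. Round hollows (shallow, no effect on pushing) in its -x face, which looks towards the robot; a yellow strip on its top end along that face. +x faces the bar within 0.3 rad. Origin: centre of the underside as it stands.
- swage_top (a point): Centre of the forming block's top end, 60 mm along its z from its origin: the end to bring against the bar. Pushed near the top of the hollowed face (a vertical finger with its tip 35 mm or more up) the block tips about its lower far edge instead of sliding, and falls by itself once leant past 27 degrees.
- swage_mid (a point): Centre of the forming block, 30 mm along its z from its origin: 30 mm above the bench standing, 15 mm lying. Lying hollows up, its -x axis points up, its z axis is level and points to the bar, it is 30 mm tall and its underside faces the robot. Sliding it takes 3 to 12 N.
- grooved: The other steel block, of the same outer size (30 x 50 x 60 mm), with four ribs and three upright grooves in its -x face and a blue strip on its top end. Loose, must stay standing. Origin at the centre of its underside.
- cone: Wooden ring cone on a round foot: foot 60 mm across, 112 mm tall. Stands behind the stop. Origin under its centre. Loose bystander.
- tin: Small round jar with a blue cap, 60 mm across, 45 mm tall. Origin under its centre. Loose bystander.
- spool: Copper wire spool standing on its flange, 48 mm across, 30 mm tall. Stands behind the stop. Origin under its centre. Loose bystander.
- hammer: Bench hammer, about 220 mm long, lying flat on the robot's right. Origin under its middle, x along the handle towards the head. Loose bystander.
- bowl: White ceramic bowl, 90 mm across the rim, 35 mm tall. Origin under its centre. Loose bystander.
- band: Brass ring lying flat, 24 mm across, 6 mm tall. Origin under its centre. Loose bystander.

How it is judged (in metres and radians):
On the way, in this order (a step that is already met when the one before it is completed fails the run):
1. the forming block lies with its hollows up, still clear of the stop bar (angle between swage's own x axis and vertical above 3 rad), for 0.1 s.
2. its top end is square and flush against the stop bar (angle between swage's own x axis and vertical above 3 rad and x of swage_top in the frame of stop between -0.0145 and -0.005 m and y of swage_top in the frame of stop between -0.16 and 0.16 m and angle between the z axis of swage and the x axis of stop, either way round below 0.07 rad), for 0.2 s.
At the end, for the whole second after the job is handed in: The forming block lies at rest with its hollows up (within 8 degrees), its top end within 4.5 mm of the front face of the stop bar and square to it within 4 degrees, within the bar's length; the grooved block is still standing (all of step 2 and linear speed of swage below 0.02 m/s and angle between grooved's own z axis and vertical below 0.1 rad); the robot touches nothing.
It fails at once if the forming block is lifted or carried (height (world z) of swage_mid above 0.046 m or (angle between swage's own x axis and vertical above 2.97 rad and height (world z) of swage_mid above 0.026 m) or (angle between swage's own z axis and vertical below 0.1 rad and height (world z) of swage_mid above 0.038 m)).
It fails at once if the grooved block is moved by more than 15 mm or tipped (distance of grooved from where it was at the start of the episode above 0.015 m or angle between grooved's own z axis and vertical above 0.25 rad).
It fails at once if a bystander is moved by more than 20 mm (distance of any of cone, tin, spool, hammer, bowl, band from where it was at the start of the episode above 0.02 m).
It also fails if it takes over 46 s, if anything falls off the work surface, if the arm or the gripper's body presses on something with over 40 N, if the wrist force passes 120 N, or if a joint passes its speed limit or range.

### The arm

A 6-joint arm with a two-finger parallel gripper is mounted at the origin on the work surface. World frame = base frame: x ahead of the robot, y to its left, z up, the work surface at z = 0. Lengths are in m, angles in degrees, forces in N, time in s.
With the tool pointing down it reaches from about 0.325 to 0.9 m from the base axis. Payload 6.1 kg.
Tool frame: the origin (TCP) lies between the finger pads; the fingertips stand 8 mm ahead of it and the grasp point (between the pads) lies 11 mm behind it; z points along the fingers, y is the line along which they close (so a half turn about z gives the same grasp; the last joint's range is limited). The gripper opens to 87 mm and grips with 3 to 60 N. Pads are 19 mm wide; open, the fingers measure 117 mm over their backs; the gripper's body (75 mm by 190 mm) begins 51 mm behind the grasp point.
Start: joints at [-81.022, 12.628, 87.462, -0, 79.91, -7.225], TCP at [0.174, -0.6, 0.231] pointing down, gripper open.
Joint ranges: [-170.65, 170.65], [-52.31, 119.04], [5.05, 147.46], [-71.25, 251.25], [11.57, 151.72], [-153.62, 153.62]. Speed limits (degrees/s): [147.25, 147.25, 172.46, 180, 180, 180].

### API

Orientations are given as a 3x3 rotation matrix whose columns are the frame's x, y, z axes.
In Python, from plant import telemetry, vision, ticket gives the robot as it stands. The module is installed in compiled form; this text tells all that it offers.
- The arm moves only by the tool servo_tool, never from a script. Its argument "moves" is a list that holds one entry, the list of rows, each a list of 7 numbers: the shift along the tool's x, y, z in cm, then the turn, a rotation vector about the tool's x, y, z in rad, then the opening, from 0 (shut) to 1 (fully open). A call has 1 to 20 rows; each row is the pose to reach, as a shift and turn from the pose commanded when the call began, along the tool's axes at that moment; what a row does not reach only later rows make up. A row lasts 1/8 s, in which the tool goes at most 62.5 mm and 10.7 degrees, less where a joint would pass 70% of its speed; a pose out of reach is approached as far as the arm can. A call with a gripper value outside its range is refused whole. The fingers move at their own pace and stop on an object; the grip force is fixed at half the most. Time passes only in rows, so rows that repeat a pose let the fingers close. It gives the time, the measured TCP pose, the force, the opening and the grip force at its end, in the units of the state.
- telemetry.get_obs(): the state, without advancing time (a new reading comes with each control period).
- vision.snapshot(name): name is "scene" or "side" or "wrist"; returns the picture (384x512x3 uint8, blue, green, red); there is no depth.
- vision.camera_info(name): a dict with "fx", "fy", "cx", "cy" (pixels), "k1" (the pictures are not rectified: a ray, as slopes to the right and down, at radius r is drawn at 1 + k1 r^2 times it, then the intrinsics apply), "R" (3x3) and "t" (3): a world point X has camera coordinates R X + t. Camera axes: x right, y down, z forward; pixel columns grow to the right and rows downward; lengths in m; the calibration is good to about 2 mm. A picture is of the moment at which its call begins: read the wrist's pose just before it. camera_info takes no time and is no camera call; for the wrist camera it gives the pose at the moment of the call.
- ticket.job_done(): hands the job in; it is judged then, once.
The state is a dict: "time_s": time; "joints": joint angles; "qvel": joint speeds; "joint_efforts": joint torques, N m; "tcp_pos": TCP position; "orientation": TCP orientation; "wrist_force": force on the tool from outside, world axes, zero at the start; "ft_torque": the same for the moment, N m; "gripper_width": opening from 0.0 (shut) to 1.0 (fully open); "finger_force": force on a finger pad.
Only numpy, scipy, OpenCV 4.12 (cv2) and the standard library are available. Lean on these libraries where they do the work, as an engineer would, in place of code of your own. Each camera call takes 0.05 s, during which the arm holds its last target. There are 200 camera calls.

## Working session

There is one attempt and no reset: what is moved stays moved. The work goes in short steps, Python scripts to look and compute and a tool call to move; the robot and the scene stay as the last step left them, time stands still between calls to the robot, and variables do not carry over. Pictures are saved under pics/ and viewed, at most 10 in all, crops included, and the job is handed in when it is done.

Besides the shell and the picture viewer there is one more tool, called in YAML: its name, and indented under it one key for each argument. servo_tool: Moves the arm, as the interface text tells. Its arguments: {"type":"object","properties":{"moves":{"type":"array","items":{"type":"array","items":{"type":"array","items":{"type":"number"}}}}},"required":["moves"]}

```bash
mkdir -p pics
cat > h.py <<'E'
import numpy as np, cv2
from plant import telemetry, vision, ticket
def ray(name,u,v,ci=None):
    c=ci or vision.camera_info(name)
    d=np.array([(u-c['cx'])/c['fx'],(v-c['cy'])/c['fy']]); s=d.copy()
    for _ in range(20): s=d/(1+c['k1']*(s@s))
    R=np.array(c['R']);t=np.array(c['t'])
    return -R.T@t, R.T@np.array([s[0],s[1],1.])
def onz(name,u,v,z,ci=None):
    o,d=ray(name,u,v,ci); return o+d*(z-o[2])/d[2]
def proj(name,X,ci=None):
    c=ci or vision.camera_info(name); p=np.array(c['R'])@X+np.array(c['t']); s=p[:2]/p[2]; s=s*(1+c['k1']*(s@s))
    return np.array([c['fx']*s[0]+c['cx'],c['fy']*s[1]+c['cy']])
E
python3 - <<'E'
from h import *
for n in ['scene','side']:
    im=vision.snapshot(n); cv2.imwrite(f'pics/{n}0.png',im); c=vision.camera_info(n); print(n,c)
o=telemetry.get_obs();print(o)
E
```

```text
scene {'fx': 461.89146964679986, 'fy': 461.89146964679986, 'cx': 258.1331909174009, 'cy': 186.79419861757333, 'k1': -0.09364929694347696, 'R': array([[-0.42198845,  0.90657897, -0.00634929],
       [ 0.7160404 ,  0.32898588, -0.61567396],
       [-0.55606824, -0.26435365, -0.78797542]]), 't': array([ 0.34657282, -0.36992024,  1.66047046])}
side {'fx': 372.250045905342, 'fy': 372.250045905342, 'cx': 253.6650710589953, 'cy': 190.70841542722275, 'k1': -0.03248912582503418, 'R': array([[ 0.93731364, -0.34804453,  0.01755425],
       [-0.22471452, -0.64214104, -0.73291082],
       [ 0.26635791,  0.68302261, -0.68009821]]), 't': array([-0.60025938,  0.11315516,  0.89611818])}
{'time_s': 0.1, 'joints': array([-8.10199858e+01,  1.26714103e+01,  8.75203110e+01, -1.53331571e-03,
        7.99109599e+01, -7.22502788e+00]), 'qvel': array([ 0.00412638, -0.10513317, -0.16560612, -0.02627434,  0.06109593,
        0.07311982]), 'joint_efforts': array([ 9.92017012e-04, -4.95948279e+01, -3.88518548e+01,  7.02229142e-02,
        5.15574531e-02, -5.03574688e-05]), 'tcp_pos': array([ 0.17432165, -0.59961444,  0.22952904]), 'orientation': array([[ 9.60267846e-01,  2.79079864e-01, -3.05757161e-04],
       [ 2.79079960e-01, -9.60266243e-01,  1.76604511e-03],
       [ 1.99259348e-04, -1.78120703e-03, -9.99998394e-01]]), 'wrist_force': array([ 0.30104824, -1.24272328,  0.03852847]), 'ft_torque': array([-0.00761034, -0.01674975, -0.00467921]), 'finger_force': 0.0, 'gripper_width': 0.9975303712703085}
```

View pics/scene0.png

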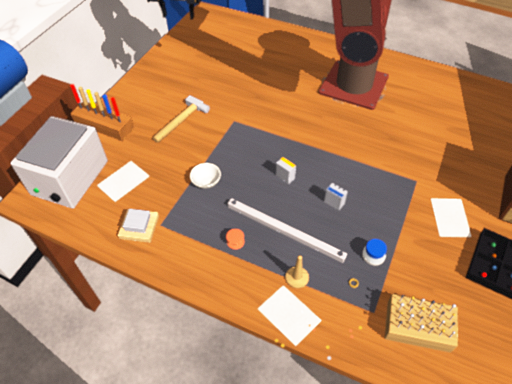

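View pics/side0.png

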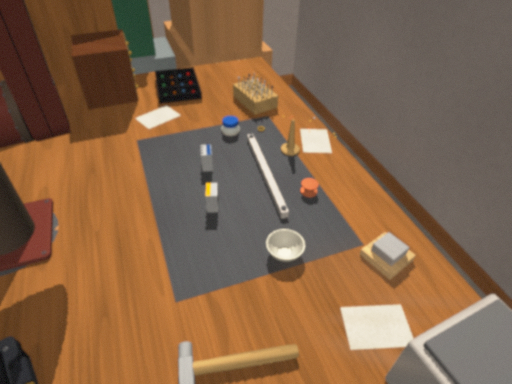

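The scene view shows the yellow-edged swage at about (287,165), the blue-edged block at (337,192), the bar from (230,204) to (344,257) and the bowl at (205,175). The side view agrees: yellow at (211,187), blue at (206,150), bar from (250,137) to (285,213).

```bash
cat > m.py <<'E'
from h import *
S=vision.snapshot('scene'); D=vision.snapshot('side')
def hsv(im): return cv2.cvtColor(im,cv2.COLOR_BGR2HSV)
def comp(mask,roi):
    m=np.zeros_like(mask); x0,y0,x1,y1=roi; m[y0:y1,x0:x1]=mask[y0:y1,x0:x1]
    n,l,st,c=cv2.connectedComponentsWithStats(m); k=1+np.argmax(st[1:,4]); return (l==k).astype(np.uint8),c[k],st[k]
rois={'scene':[(270,150,305,185),(320,178,352,210),(222,195,350,266)],'side':[(198,178,225,218),(195,140,220,178),(244,130,292,220)]}
for n,im in (('scene',S),('side',D)):
    H=hsv(im)
    y=cv2.inRange(H,(20,120,120),(35,255,255)); b=cv2.inRange(H,(100,120,80),(130,255,255))
    for nm,m,roi in (('yel',y,rois[n][0]),('blu',b,rois[n][1])):
        k,c,st=comp(m,roi); r=cv2.minAreaRect(cv2.findNonZero(k)); 
        print(n,nm,c.round(1),st,'xyz@.06',onz(n,*c,.06).round(4)); 
        box=cv2.boxPoints(r); print([onz(n,*p,.06)[:2].round(3).tolist() for p in box])
    k,c,st=comp(cv2.inRange(H,(0,0,120),(180,70,255)),rois[n][2])
    p=cv2.findNonZero(k)[:,0]; print(n,'bar',st)
    # front edge: side towards robot (scene: min v per u; side: min u per v)
    a,bb=(0,1) if n=='scene' else (1,0)
    lo,hi=p[:,a].min(),p[:,a].max(); e=[]
    for q in range(lo+8,hi-8):
        sel=p[p[:,a]==q]; e.append((q,sel[:,bb].min()-.5))
    e=np.array(e,float); W=np.array([onz(n,*(t if n=='scene' else t[::-1]),.022)[:2] for t in e])
    f=cv2.fitLine(W.astype(np.float32),cv2.DIST_HUBER,0,1e-3,1e-3).ravel(); f=f if f[1]>0 else np.r_[-f[:2],f[2:]]
    res=(W-f[2:])@np.array([-f[1],f[0]]); print('front edge dir',f[:2],'pt',f[2:],'std',res.std(), 'ends',W[0],W[-1])
r=cv2.resize(S[140:280,180:400],None,fx=3.5,fy=3.5,interpolation=cv2.INTER_CUBIC); cv2.imwrite('pics/c1.png',r)
E
python3 m.py
```

```text
scene yel [287.5 161.9] [281 158  14   9  48] xyz@.06 [ 0.4925 -0.0577  0.06  ]
[[0.491, -0.081], [0.479, -0.08], [0.494, -0.035], [0.505, -0.036]]
scene blu [335.3 191.8] [329 188  14   9  36] xyz@.06 [0.5387 0.1063 0.06  ]
[[0.538, 0.086], [0.53, 0.086], [0.539, 0.127], [0.547, 0.127]]
scene bar [ 228  198  120   66 1478]
front edge dir [0.09716862 0.9952679 ] pt [0.6688994  0.01472509] std 0.0008492520481647545 ends [ 0.65394686 -0.1474473 ] [0.6854682  0.17010627]
side yel [207.7 188.3] [205 182   6  14  64] xyz@.06 [ 0.4937 -0.0555  0.06  ]
[[0.481, -0.077], [0.496, -0.029], [0.507, -0.035], [0.491, -0.082]]
side blu [208.4 149.7] [208 145   2   9  14] xyz@.06 [0.5385 0.1028 0.06  ]
[[0.544, 0.125], [0.546, 0.124], [0.536, 0.087], [0.533, 0.088]]
side bar [247 133  43  85 808]
front edge dir [0.09428301 0.99554545] pt [ 0.66545695 -0.00508073] std 0.0008010130765689897 ends [0.6806662  0.15617548] [ 0.65108893 -0.14583533]
```

View pics/c1.png

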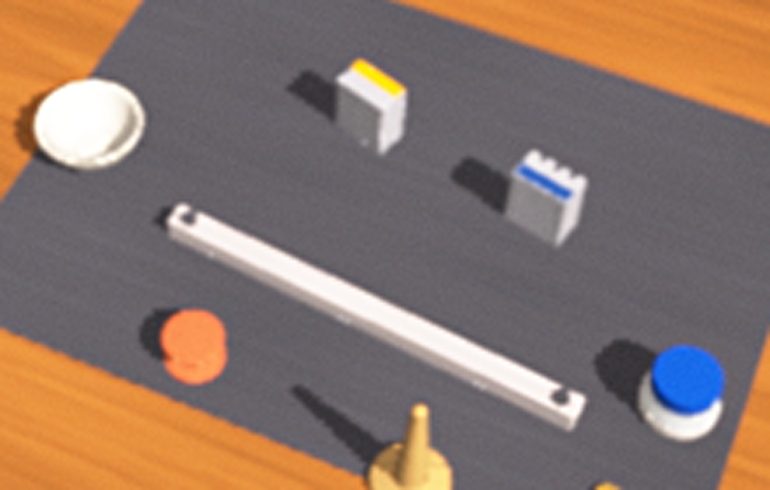

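Zoomed crop: the yellow strip's top edge runs about (355,62)-(405,93), and the bar runs square from (170,215) to (580,420). The two views agree to about 2 mm. The bar normal is at about -5.5° and the swage's +x at about -17.5°. I'll move near and refine with the wrist camera.

```bash
cat > go.py <<'E'
import sys
from h import *
from scipy.spatial.transform import Rotation as Ro
def plan(x,y,z,yaw):
    o=telemetry.get_obs(); R=np.array(o['orientation']); a=np.radians(yaw)
    T=np.array([[np.cos(a),np.sin(a),0],[np.sin(a),-np.cos(a),0],[0,0,-1]])
    d=R.T@(np.array([x,y,z])-o['tcp_pos'])*100; r=Ro.from_matrix(R.T@T).as_rotvec()
    print('t',o['time_s'],'shift cm',d.round(2),'turn',r.round(3),'g',round(o['gripper_width'],2))
a=list(map(float,sys.argv[1:]))
for i in range(0,len(a),4): plan(*a[i:i+4])
E
python3 go.py 0.42 -0.04 0.22 -17.5
```

```text
t 0.2 shift cm [ 39.21 -46.9    1.05] turn [-0.001  0.     0.588] g 1.0
```

servo_tool:
  moves:
    - [[6.5,-7.8,0.2,0,0,0.1,0.15],[13,-15.6,0.3,0,0,0.2,0.15],[19.5,-23.4,0.5,0,0,0.3,0.15],[26,-31.2,0.7,0,0,0.4,0.15],[32.5,-39,0.9,0,0,0.5,0.15],[39.2,-46.9,1,0,0,0.588,0.15],[39.2,-46.9,1,0,0,0.588,0.15],[39.2,-46.9,1,0,0,0.588,0.15],[39.2,-46.9,1,0,0,0.588,0.15],[39.2,-46.9,1,0,0,0.588,0.15],[39.2,-46.9,1,0,0,0.588,0.15],[39.2,-46.9,1,0,0,0.588,0.15],[39.2,-46.9,1,0,0,0.588,0.15],[39.2,-46.9,1,0,0,0.588,0.15],[39.2,-46.9,1,0,0,0.588,0.15],[39.2,-46.9,1,0,0,0.588,0.15]]

```text
time_s: 2.2
tcp_pos: [0.4199, -0.0408, 0.2206]
orientation: [[0.954, -0.301, 0.0], [-0.301, -0.954, -0.0], [0.0, 0.0, -1.0]]
wrist_force: [-0.7, -0.8, -1.2]
gripper_width: 0.151
finger_force: 0.0
```

Run:
```python
from h import *
o=telemetry.get_obs();print(o['tcp_pos'],o['orientation'].round(3),o['joints'].round(1),o['time_s'])
c=vision.camera_info('wrist');R=np.array(c['R']);print((-R.T@c['t']).round(3),R.round(2))
im=vision.snapshot('wrist');cv2.imwrite('pics/w1.png',im);np.save('w1.npy',np.array([c],dtype=object))
```

```text
[ 0.41990725 -0.0408129   0.22056137] [[ 0.954 -0.301  0.   ]
 [-0.301 -0.954 -0.   ]
 [ 0.     0.    -1.   ]] [-16.3 -16.2 116.6  -0.   79.5  91.2] 2.2
[ 0.497 -0.064  0.375] [[-0.3  -0.95  0.  ]
 [-0.91  0.29  0.29]
 [-0.28  0.09 -0.96]]
```

View pics/w1.png

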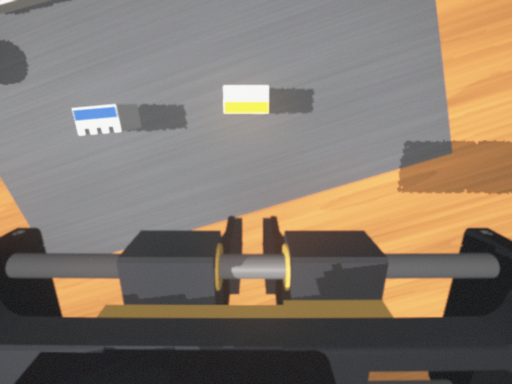

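The wrist view shows the swage's top squarely: a white/yellow rectangle at columns 223-269, rows 85-115. The grooved top is at (97,120).

Run:
```python
from h import *
c=np.load('w1.npy',allow_pickle=True)[0]; im=cv2.imread('pics/w1.png')
m=np.zeros(im.shape[:2],np.uint8); m[75:125,210:285]=(im.max(2)>150)[75:125,210:285]
P=cv2.findNonZero(m)
W=np.array([onz('wrist',*p[0],.06,c)[:2] for p in P],np.float32)
r=cv2.minAreaRect(W*1000); print('top',r, len(P))
H=cv2.cvtColor(im,cv2.COLOR_BGR2HSV); y=cv2.inRange(H,(20,120,120),(35,255,255))&m
W2=np.array([onz('wrist',*p[0],.06,c)[:2] for p in cv2.findNonZero(y)],np.float32)
print('yellow',cv2.minAreaRect(W2*1000),W2.mean(0),'all',W.mean(0))
```

```text
top ((500.47991943359375, -59.26169967651367), (83.1797866821289, 51.55038833618164), 72.49427032470703) 3102
yellow ((493.5903015136719, -56.651817321777344), (45.53847122192383, 8.536643981933594), 72.49312591552734) [ 0.49368235 -0.05633184] all [ 0.50154406 -0.05405163]
```

```bash
python3 go.py 0.450 -0.0428 0.053 -17.5
```

```text
t 2.25 shift cm [ 2.93 -0.71 16.76] turn [ 0. -0. -0.] g 0.15
```

servo_tool:
  moves:
    - [[1,-0.3,5,0,0,0,0.15],[2,-0.5,10,0,0,0,0.15],[2.9,-0.7,14,0,0,0,0.15],[2.9,-0.7,16.8,0,0,0,0.15],[2.9,-0.7,16.8,0,0,0,0.15],[3.9,-0.7,16.8,0,0,0,0.15],[4.9,-0.7,16.8,0,0,0,0.15],[5.4,-0.7,16.8,0,0,0,0.15],[5.8,-0.7,16.8,0,0,0,0.15],[6.2,-0.7,16.8,0,0,0,0.15]]

```text
time_s: 3.5
tcp_pos: [0.4807, -0.0522, 0.0525]
orientation: [[0.954, -0.3, -0.002], [-0.3, -0.954, 0.001], [-0.002, 0.0, -1.0]]
wrist_force: [-2.9, 1.2, 1.4]
gripper_width: 0.151
finger_force: 1.7
```

servo_tool:
  moves:
    - [[0.4,0,0,0,0,0,0.15],[0.8,0,0,0,0,0,0.15],[1.2,0,0,0,0,0,0.15],[1.5,0,0,0,0,0,0.15],[1.8,0,0,0,0,0,0.15],[2.1,0,0,0,0,0,0.15],[2.4,0,0,0,0,0,0.15],[2.6,0,0,0,0,0,0.15],[2.6,0,0,0,0,0,0.15],[2.6,0,0,0,0,0,0.15],[2.6,0,0,0,0,0,0.15]]

```text
time_s: 4.88
tcp_pos: [0.5059, -0.0601, 0.0525]
orientation: [[0.954, -0.3, -0.0], [-0.3, -0.954, 0.0], [-0.0, -0.0, -1.0]]
wrist_force: [0.0, -0.8, 0.1]
gripper_width: 0.146
finger_force: 0.0
```

Run:
```python
from h import *
o=telemetry.get_obs();print(o['tcp_pos'])
a=vision.snapshot('scene')[140:270,220:370];c=vision.camera_info('wrist')
w=vision.snapshot('wrist');cv2.imwrite('w2.png',w);np.save('w2.npy',np.array([c],dtype=object))
a=cv2.resize(a,(443,384),interpolation=cv2.INTER_CUBIC)
cv2.imwrite('pics/t2.png',cv2.resize(np.hstack([a,w]),None,fx=.83,fy=.83))
```

```text
[ 0.50591044 -0.06012479  0.05253938]
```

View pics/t2.png

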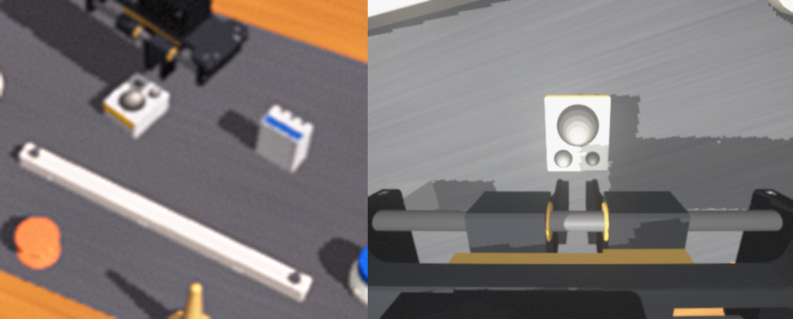

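The block is down on its back, hollows up. In the combined picture the wrist half shows it at columns 545-611, rows 95-171. Measure it now.

```bash
cat > lie.py <<'E'
from h import *
import sys
def lie(im,c,thr=205):
    H=cv2.cvtColor(im,cv2.COLOR_BGR2HSV)
    m=((im.max(2)>thr)).astype(np.uint8)
    n,l,st,ce=cv2.connectedComponentsWithStats(m)
    for k in range(1,n):
        if 800<st[k,4]<12000:
            P=cv2.findNonZero((l==k).astype(np.uint8))
            W=np.array([onz('wrist',*p[0],.03,c)[:2] for p in P],np.float32); r=cv2.minAreaRect(W*1000)
            print(st[k],np.round(r[0],1),np.round(r[1],1),round(r[2],2))
im=cv2.imread('w2.png');c=np.load('w2.npy',allow_pickle=True)[0]
lie(im,c)
S=vision.snapshot('scene')
E
python3 lie.py; python3 go.py 0.506 -0.060 0.0525 -17.5
```

```text
[ 213  114   80   93 4296] [546.4 -72.1] [50.2 61.6] 72.56
t 5.025 shift cm [ 0.   -0.01  0.  ] turn [0. 0. 0.] g 0.15
```

servo_tool:
  moves:
    - [[-0.8,0,0,0,0,0,0.15],[-1.5,0,0,0,0,0,0.15],[-1.5,0,1.2,0,0,0,0.15],[-1.5,0,2.5,0,0,0,0.15],[-1.5,0,3.7,0,0,0,0.15],[-1.5,0,3.7,0,0,0,0.15]]

```text
time_s: 5.78
tcp_pos: [0.4904, -0.0553, 0.0138]
orientation: [[0.954, -0.301, -0.003], [-0.301, -0.954, 0.001], [-0.003, 0.0, -1.0]]
wrist_force: [-0.7, -0.4, -0.2]
gripper_width: 0.151
finger_force: 0.0
```

Run:
```python
from h import *
o=telemetry.get_obs();R=np.array(o['orientation']);p0=o['tcp_pos'];print(p0,o['wrist_force'])
c=np.array([.5464,-.0721]);yaw=-17.44;g=.0095+.030
# integrate: step along axis, yaw to -5.5 over 65 mm
L=0;out=[]
st=.005
while L<=.082:
    a=np.radians(yaw);t=c-g*np.array([np.cos(a),np.sin(a)])
    d=R.T@(np.r_[t,p0[2]]-p0)*100
    tip=c+.03*np.array([np.cos(a),np.sin(a)]); gap=(.6667+.096*tip[1]-tip[0])*.995
    print(round(L*1000),d[:2].round(2),'turn',round(np.radians(-17.44-yaw)*-1,3),'gap mm',round(gap*1000,1),c.round(4))
    yaw=min(-5.5,yaw+11.94*st/.065); a=np.radians(yaw); c=c+st*np.array([np.cos(a),np.sin(a)]); L+=st
```

```text
[ 0.49036742 -0.05534027  0.0137803 ] [-0.66810609 -0.40398193 -0.18963772]
0 [ 1.9  -0.08] turn -0.0 gap mm 83.5 [ 0.5464 -0.0721]
5 [ 2.4  -0.03] turn 0.016 gap mm 78.5 [ 0.5512 -0.0735]
10 [2.9  0.02] turn 0.032 gap mm 73.5 [ 0.556  -0.0749]
15 [3.4  0.06] turn 0.048 gap mm 68.5 [ 0.5608 -0.0761]
20 [3.9  0.09] turn 0.064 gap mm 63.4 [ 0.5657 -0.0773]
25 [4.41 0.11] turn 0.08 gap mm 58.4 [ 0.5706 -0.0784]
30 [4.91 0.13] turn 0.096 gap mm 53.4 [ 0.5755 -0.0795]
35 [5.41 0.13] turn 0.112 gap mm 48.4 [ 0.5804 -0.0804]
40 [5.92 0.13] turn 0.128 gap mm 43.3 [ 0.5853 -0.0813]
45 [6.42 0.12] turn 0.144 gap mm 38.3 [ 0.5902 -0.0821]
50 [6.92 0.1 ] turn 0.16 gap mm 33.3 [ 0.5952 -0.0828]
55 [7.43 0.08] turn 0.176 gap mm 28.3 [ 0.6001 -0.0835]
60 [7.93 0.04] turn 0.192 gap mm 23.3 [ 0.6051 -0.084 ]
65 [8.43 0.  ] turn 0.208 gap mm 18.3 [ 0.6101 -0.0845]
70 [ 8.92 -0.1 ] turn 0.208 gap mm 13.3 [ 0.6151 -0.085 ]
75 [ 9.41 -0.2 ] turn 0.208 gap mm 8.3 [ 0.62   -0.0855]
80 [ 9.9  -0.31] turn 0.208 gap mm 3.3 [ 0.625  -0.0859]
```

servo_tool:
  moves:
    - [[1.0,-0.1,0,0,0,0,0.15],[1.5,-0.1,0,0,0,0,0.15],[1.9,-0.08,0,0,0,0,0.15],[2.4,-0.03,0,0,0,-0.016,0.15],[2.9,0.02,0,0,0,-0.032,0.15],[3.4,0.06,0,0,0,-0.048,0.15],[3.9,0.09,0,0,0,-0.064,0.15],[4.4,0.11,0,0,0,-0.08,0.15],[4.9,0.13,0,0,0,-0.096,0.15],[5.4,0.13,0,0,0,-0.112,0.15],[5.9,0.13,0,0,0,-0.128,0.15],[6.4,0.12,0,0,0,-0.144,0.15],[6.9,0.1,0,0,0,-0.16,0.15],[7.4,0.08,0,0,0,-0.176,0.15],[7.9,0.04,0,0,0,-0.192,0.15],[8.4,0,0,0,0,-0.208,0.15],[8.6,-0.04,0,0,0,-0.208,0.15],[8.6,-0.04,0,0,0,-0.208,0.15]]

```text
time_s: 8.02
tcp_pos: [0.5734, -0.0811, 0.0154]
orientation: [[0.995, -0.097, -0.001], [-0.097, -0.995, 0.0], [-0.001, -0.0, -1.0]]
wrist_force: [-4.4, 0.1, 1.4]
gripper_width: 0.146
finger_force: 2.1
```

```bash
python3 - <<'E'
from h import *
o=telemetry.get_obs();print(o['tcp_pos'],o['time_s'],o['wrist_force'])
c=vision.camera_info('wrist')
w=vision.snapshot('wrist');cv2.imwrite('w2.png',w);np.save('w2.npy',np.array([c],dtype=object))
cv2.imwrite('pics/w3.png',w)
E
python3 lie.py
```

```text
[ 0.57343867 -0.08112167  0.01542125] 8.025 [-4.42686623  0.11481494  1.41656858]
[ 207  121   96   99 4549] [618.1 -85.7] [48.4 53. ] 84.47
```

View pics/w3.png

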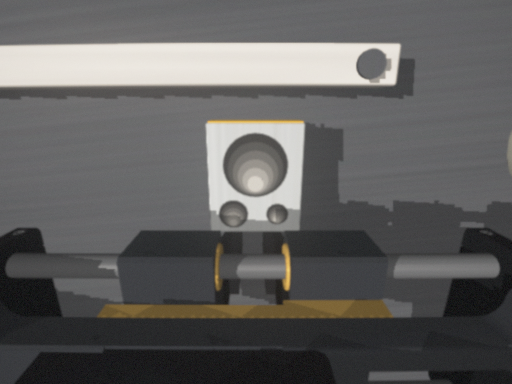

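The block top end (row 121, columns 207-303) is nearly parallel to the bar's front edge (row ~86). Measure the gap.

```bash
cat > gap.py <<'E'
from h import *
im=cv2.imread('w2.png');c=np.load('w2.npy',allow_pickle=True)[0]
v=im.max(2).astype(float)
bar=[];blk=[]
for u in range(215,297):
    col=v[:,u]
    r=65
    while col[r]>130 and r<115: r+=1
    bar.append(onz('wrist',u,r-.5,.022,c)[:2])
    r=155-20
    while col[r]>130: r-=1
    blk.append(onz('wrist',u,r+.5,.03,c)[:2])
def fit(W):
    W=np.array(W,np.float32);f=cv2.fitLine(W,cv2.DIST_HUBER,0,1e-4,1e-3).ravel();f=f if f[1]>0 else np.r_[-f[:2],f[2:]]
    return f
a,b=fit(bar),fit(blk);n=np.array([a[1],-a[0]])
print(a,b,'gap mm',(a[2:]-b[2:])@n*1000,'bar yaw',np.degrees(np.arctan2(-a[0],a[1])),'blk yaw',np.degrees(np.arctan2(-b[0],b[1])))
E
python3 gap.py
```

```text
[ 0.09644901  0.9953379   0.6612555  -0.09233513] [ 0.11087967  0.99383384  0.6457124  -0.08550891] gap mm 16.12902 bar yaw -5.5347247 blk yaw -6.366027
```

servo_tool:
  moves:
    - [[0.4,0,0,0,0,0,0.15],[0.8,0,0,0,0,0,0.15],[1.1,0,0,0,0,0,0.15],[1.3,0,0,0,0,0,0.15],[1.45,0,0,0,0,0,0.15],[1.55,0,0,0,0,0,0.15],[1.6,0,0,0,0,0,0.15],[1.6,0,0,0,0,0,0.15]]

```text
time_s: 9.12
tcp_pos: [0.5898, -0.0827, 0.0155]
orientation: [[0.995, -0.097, 0.0], [-0.097, -0.995, -0.0], [0.0, 0.0, -1.0]]
wrist_force: [-2.1, 0.6, -1.8]
gripper_width: 0.149
finger_force: 1.1
```

servo_tool:
  moves:
    - [[0.05,0,0,0,0,0,0.15],[0.1,0,0,0,0,0,0.15],[0.1,0,0,0,0,0,0.15]]

```text
time_s: 9.5
tcp_pos: [0.5908, -0.0828, 0.0155]
orientation: [[0.995, -0.097, 0.0], [-0.097, -0.995, -0.0], [0.0, -0.0, -1.0]]
wrist_force: [-2.1, 0.4, -0.9]
gripper_width: 0.151
finger_force: 1.1
```

```bash
python3 - <<'E'
from h import *
o=telemetry.get_obs();print(o['tcp_pos'],o['time_s'],o['wrist_force'])
c=vision.camera_info('wrist')
w=vision.snapshot('wrist');cv2.imwrite('w2.png',w);np.save('w2.npy',np.array([c],dtype=object))
cv2.imwrite('pics/w4.png',cv2.resize(w[60:240,140:380],None,fx=3,fy=3))
E
python3 lie.py
```

```text
[ 0.59082676 -0.08278214  0.01554669] 9.5 [-2.0784068   0.38094465 -0.94977019]
```

View pics/w4.png

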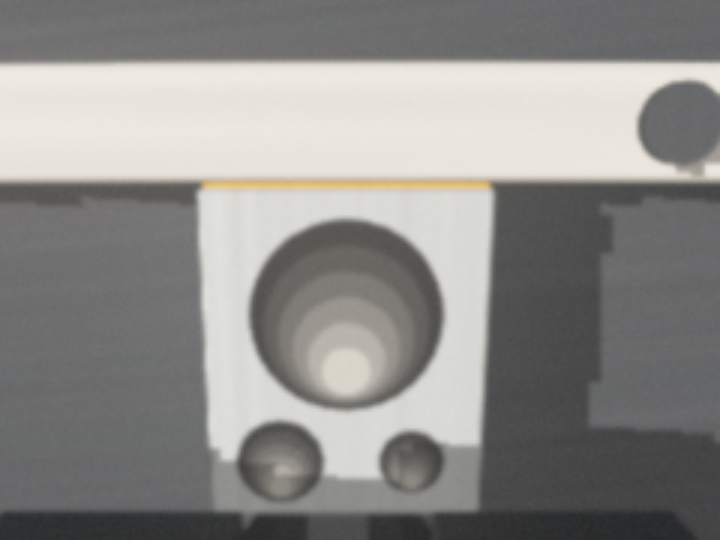

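The top end's yellow edge (crop row ~185) now meets the bar's front edge (row ~182), parallel, but no reaction force shows yet. Creep a little more.

servo_tool:
  moves:
    - [[0.05,0,0,0,0,0,0.15],[0.1,0,0,0,0,0,0.15],[0.1,0,0,0,0,0,0.15]]

```text
time_s: 9.98
tcp_pos: [0.5912, -0.0828, 0.0155]
orientation: [[0.995, -0.097, -0.001], [-0.097, -0.995, 0.0], [-0.001, -0.0, -1.0]]
wrist_force: [-4.7, 0.6, 1.1]
gripper_width: 0.148
finger_force: 2.7
```

servo_tool:
  moves:
    - [[0.05,0,0,0,0,0,0.15],[0.1,0,0,0,0,0,0.15],[0.1,0,0,0,0,0,0.15],[0.1,0,0,0,0,0,0.15]]

```text
time_s: 10.48
tcp_pos: [0.5912, -0.0828, 0.0155]
orientation: [[0.995, -0.097, -0.004], [-0.097, -0.995, 0.0], [-0.004, -0.0, -1.0]]
wrist_force: [-10.0, 1.3, 5.7]
gripper_width: 0.151
finger_force: 4.7
```

Stalled against the bar with force rising, so it is in contact. Back away, rise and verify.

servo_tool:
  moves:
    - [[-0.2,0,0,0,0,0,0.15],[-1,0,0,0,0,0,0.15],[-3,0,0,0,0,0,0.15],[-4.5,0,0,0,0,0,0.15],[-4.5,0,-5,0,0,0,0.15],[-4.5,0,-10,0,0,0,0.15],[-4.5,0,-14,0,0,0,0.15],[-4.5,0,-14,0,0,0,0.15],[-4.5,0,-14,0,0,0,0.15]]

```text
time_s: 11.6
tcp_pos: [0.5478, -0.0785, 0.1552]
orientation: [[0.995, -0.097, 0.0], [-0.097, -0.995, -0.0], [0.0, 0.0, -1.0]]
wrist_force: [-0.9, -0.9, -1.3]
gripper_width: 0.151
finger_force: 0.0
```

```bash
python3 - <<'E'
from h import *
o=telemetry.get_obs();print(o['tcp_pos'],o['time_s'],o['wrist_force'])
c=vision.camera_info('wrist')
w=vision.snapshot('wrist');cv2.imwrite('w2.png',w);np.save('w2.npy',np.array([c],dtype=object))
s=cv2.resize(vision.snapshot('side')[110:240,170:310],(413,384),interpolation=cv2.INTER_CUBIC)
cv2.imwrite('pics/f.png',cv2.resize(np.hstack([s,w]),None,fx=.86,fy=.86))
E
python3 lie.py
```

```text
[ 0.54777207 -0.07853103  0.15524967] 11.6 [-0.91184003 -0.87971222 -1.31861386]
[   0   44  328   84 8006] [650.1  -1.8] [311.3  75.7] 84.41
[ 394   44   93   97 5246] [ 618.1 -268.8] [89.6 90. ] 5.61
```

View pics/f.png

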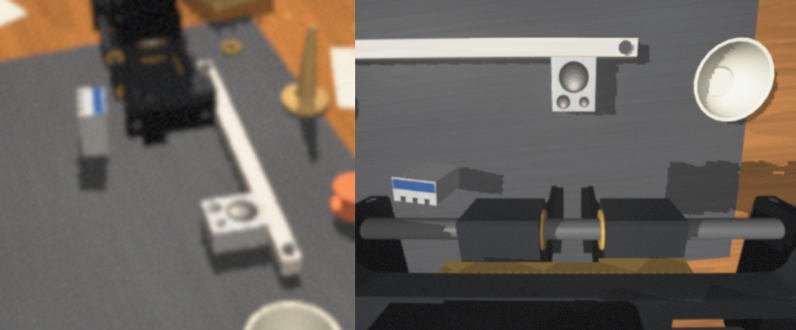

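The block lies flush and square on the bar (right half, columns 552-597, touching at row 57). The grooved block is still standing and the gripper is clear.

```bash
python3 -c "
from plant import ticket
print(ticket.job_done())"
```

```text
the job is handed in; nothing more can be done
None
```

The job is handed in: the final images show the forming block on its back with hollows up, its top end flush and square against the stop bar, and the grooved block still standing (no verdict was returned).

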